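# Run a fingertip along a row of tubes to close their snap lids

## Robot

A 6-joint arm with a two-finger parallel gripper is mounted at the origin on the work surface. World frame = base frame: x ahead of the robot, y to its left, z up, the work surface at z = 0. Lengths are in m, angles in rad, forces in N, time in s.
With the tool pointing down it reaches from about 0.35 to 0.85 m from the base axis. Payload 8.1 kg.
Tool frame: the origin (TCP) lies at the very end of the fingers, on their centre line; the grasp point (between the pads) lies 19 mm behind it (robot.hold_point_z is the distance from the TCP to the grasp point, in m); z points along the fingers, x is the direction in which the jaws open and shut, and the axes are right-handed (so a half turn about z gives the same grasp; the last joint's range is limited). The gripper opens to 93 mm and grips with 3 to 60 N. Pads are 15 mm wide; open, the fingers measure 128 mm over their backs; the gripper's body (75 mm by 188 mm) begins 65 mm behind the grasp point.
Start: joints at [-1.338, 0.13, 1.488, -0, 1.523, -0.085], TCP at [0.188, -0.57, 0.219] pointing down, gripper open.
Joint ranges: [-2.96, 2.96], [-0.89, 2.26], [0.02, 2.5], [-1.34, 4.48], [0, 2.73], [-2.66, 2.66]. Speed limits (rad/s): [2.39, 2.39, 2.79, 3.14, 3.14, 3.14].

## Interface

Orientations are given as a rotation vector (axis times angle).
In Python, from bench import robot, eyes gives the robot as it stands.
- The arm moves only by the tool drive_tool, never from a script. Its argument "moves" is a list of rows, each a list of 2 entries, a list of its own where there are three numbers: the shift along the tool's x, y, z in cm, then the turn, a rotation vector about the tool's x, y, z in degrees. A call has 1 to 12 rows; each row shifts and turns the commanded pose from where the row before left it, along the tool's axes as they then stand; what a row does not reach is not made up. A row lasts 1/12 s, in which the tool goes at most 41.7 mm and 7.16 degrees, less where a joint would pass 70% of its speed; a pose out of reach is approached as far as the arm can. A call is refused whole if a number of a shift passes 4.17 or a number of a turn 7.16, either way. A call with a gripper value outside its range is refused whole. "hand" is the gripper command: -1 is fully open, 1 is shut, values between are in proportion, set as the call begins (left out, the last holds). The fingers move at their own pace and stop on an object; "newtons" is the grip in N (left out, the last holds). Time passes only in rows, so rows that do not move let the fingers close. It gives the time, the measured TCP pose, the force and the opening at its end, in the units of the state.
- robot.state(): the state, without advancing time (a new reading comes with each control period).
- eyes.read_camera(name): name is "scene" or "top" or "wrist"; returns the picture (384x512x3 uint8, red, green, blue); there is no depth.
- eyes.calibration(name): a dict with "fx", "fy", "cx", "cy" (pixels), "cam_to_world" (4x4, takes a point from camera to world coordinates); the wrist camera has in their place "hand_eye" (4x4, takes a point from camera to tool coordinates, whose origin is the TCP and whose axes are the tool frame's). Camera axes: x right, y up, looking along -z (the intrinsics and any distortion apply to the point x, -y, -z); pixel columns grow to the right and rows downward; lengths in m; the calibration is good to about 2 mm. A picture is of the moment at which its call begins: read the wrist's pose just before it. calibration takes no time and is no camera call.
- robot.hand_in(): hands the job in, once; it reports no verdict.
Trained networks look in the newest picture that a camera, given by its name, has taken for a name from the list of things; names that differ only in an ending like _2 or _b are one class to them, and where a whole thing is asked for, a point or a joint stands for the part that bears it (a point fixed in the world has none). Each returns a list of dicts, best first, with "p" (0 to 1); they miss things now and then, are a little off and sometimes report something else, mostly with a low value. They report only what shows in the picture. A call takes as long as a camera call. They do not tell look-alikes from the thing itself.
- eyes.trace(query, camera): "region" (384x512 bool, what is visible of it) and "pixel" ([column, row] in pixels, amid what is visible of it).
The state is a dict: "time": time; "joint_positions": joint angles; "joint_velocities": joint speeds; "joint_torque": joint torques, N m; "ee_pos": TCP position; "tool_rot": TCP orientation; "wrist_force": force on the tool from outside, world axes, zero at the start; "torque": the same for the moment, N m; "width": finger opening in m.
Only numpy, scipy, OpenCV 4.12 (cv2) and the standard library are available. Lean on these libraries where they do the work, as an engineer would, in place of code of your own. Each camera call takes 0.05 s, during which the arm holds its last target.

## Task

Close the five blue lids of the sample tubes in the metal rack: run your fingertips gently along the row, coming from the hinge side, so that the lids fold over onto their tubes one after another, and press every one flat shut on its tube. Leave the two white lids standing open, the rack where it stands, the red-capped tube in its well and everything else on the bench undisturbed; nothing is to be picked up.

Things in the scene. Friction and masses are not known exactly. Their poses are not given: they have to be found in the camera images.
- rack: aluminium cold block, 96 x 184 x 45 mm (its x, y, z), 1.6 kg, loose on the bench, black grips at its +y and -y ends. Origin: centre of its underside. 17 mm tubes rise 17 mm out of its top. Blue-lidded row of five: rack x = -24 mm, y = +60, +30, 0, -30, -60 (first to fifth). Back row: rack x = +26, white-lidded at y = +30 and -30, red-capped tube at y = 0. All lids hinge on the +y side and fold shut towards -y
- row_start (a point): centre of the rim of the first blue-lidded tube, at the end of the row that the hinges face (rack +y); 62 mm above the bench; axes as the rack's. Each lid is a 20 mm disc, 4 mm thick, with a 4 mm thumb tab; an upright lid reaches 24.5 mm above the rim, a shut one lies with its top 4 mm above the rim (66 mm above the bench)
- row_end (a point): centre of the rim of the fifth and last blue-lidded tube, at the other end of the row (rack -y), 120 mm from row_start, 62 mm above the bench; axes as the rack's
- blue1 (a joint): hinge of the first blue lid of the row: 0 = flat shut on its tube, about 1.57 = upright, more = leaning back over its hinge (to 2.4). The hinge line lies along rack x at rim height, 10.5 mm to the +y side of the tube's centre. The hinge is stiff (about 0.03 N m) and the lid stays at whatever angle it is left
- blue2 (a joint): hinge of the second blue lid of the row: 0 = flat shut on its tube, about 1.57 = upright, more = leaning back over its hinge (to 2.4). Same build as blue1
- blue3 (a joint): hinge of the third blue lid of the row: 0 = flat shut on its tube, about 1.57 = upright, more = leaning back over its hinge (to 2.4). Same build as blue1
- blue4 (a joint): hinge of the fourth blue lid of the row: 0 = flat shut on its tube, about 1.57 = upright, more = leaning back over its hinge (to 2.4). Same build as blue1
- blue5 (a joint): hinge of the fifth blue lid of the row: 0 = flat shut on its tube, about 1.57 = upright, more = leaning back over its hinge (to 2.4). Same build as blue1
- white1 (a joint): hinge of the white lid in the back row at rack y = +30 mm; same build and values as the blue lids; stands open at the start
- white2 (a joint): hinge of the white lid in the back row at rack y = -30 mm; the same
- red_tube_c (a point): loose tube with a red screw cap (16 mm, cap 19 mm, 61 mm tall) in the middle well of the back row, top about 66 mm above the bench; point at half its height
- vial: small jar with a black cap, 28 mm across, 48 mm tall, loose, beside the rack on its +x side; origin at the centre of its underside
- beaker: glass beaker, 80 mm across, 95 mm tall, loose; origin at the centre of its underside
- bottle: reagent bottle with a blue cap, 68 mm across, 135 mm tall, loose; origin at the centre of its underside
- tipbox: orange pipette-tip box, 87 x 122 x 54 mm, loose; origin at the centre of its underside
- pipette: micropipette lying on the bench to the right of the rack, 205 mm long along its y (tip at +87 mm, plunger end at -115 mm), 26 mm high, loose; origin on its underside
- pen: marker pen lying on the bench beyond the rack, 135 mm long along its y, 11 mm thick, loose; origin under its middle
Mind the look-alikes: they are no part of the job. Leave any green or yellow look-alike of the rack alone.

How it is judged:
By the outcome, as a careful person would: the job done as asked, in the order asked, and still so for the second after the job is handed in, with the robot touching nothing.
It also fails if it takes over 54 s, if anything falls off the work surface, if the arm or the gripper's body presses on something with over 40 N, if the wrist force passes 120 N, or if a joint passes its speed limit or range.

## Working session

There is one attempt and no reset: what is moved stays moved. The work goes in short steps, Python scripts to look and compute and a tool call to move; the robot and the scene stay as the last step left them, time stands still between calls to the robot, and variables do not carry over. Pictures are saved under pics/ and viewed, and the job is handed in when it is done.

Besides the shell and the picture viewer there is one more tool, called after "Request:" by a JSON object that holds its "api" and its "payload". drive_tool: Moves the arm, as the interface text tells. Its arguments: {"type":"object","properties":{"moves":{"type":"array"},"hand":{"type":"number"},"newtons":{"type":"number"}},"required":["moves"]}

```bash
ls; mkdir -p pics; python3 - <<'E'
from bench import robot, eyes
import cv2, numpy as np
print(robot.state())
for c in ["scene","top","wrist"]:
    im=eyes.read_camera(c); cv2.imwrite(f"pics/{c}0.png",im[:,:,::-1])
    print(c,eyes.calibration(c))
    if c!="wrist":
        for q in ["rack","blue1","vial"]:
            for r in eyes.trace(q,c)[:8]:
                print(q,round(r["p"],2),r["pixel"],r["region"].sum())
E
```

```text
pics
{'time': 0.0, 'joint_positions': array([-1.33839490e+00,  1.31124769e-01,  1.48926023e+00,  4.06695718e-06,
        1.52299263e+00, -8.53739857e-02]), 'joint_velocities': array([0.00176222, 0.00069962, 0.00203775, 0.00035062, 0.00049595,
       0.00069028]), 'joint_torque': array([-2.31836413e-03, -5.59851766e+01, -4.91755664e+01,  7.66095263e-02,
        3.57118074e-02, -1.51521290e-04]), 'ee_pos': array([ 0.1873812 , -0.5694032 ,  0.21761964]), 'tool_rot': array([-2.54398860e+00,  1.84129776e+00,  2.11791428e-03]), 'wrist_force': array([ 0.11285341,  0.15778604, -0.58067014]), 'torque': array([ 0.04470195, -0.04010865,  0.04139274]), 'width': 0.0929846842584098}
scene {'fx': 496.6739627952549, 'fy': 496.6739627952549, 'cx': 260.7230378618922, 'cy': 191.58777625253296, 'cam_to_world': array([[-0.51237478, -0.56717132,  0.64481686,  1.47637501],
       [ 0.85848632, -0.31926785,  0.40133438,  0.60262617],
       [-0.02175605,  0.75920006,  0.65049361,  1.04137468],
       [ 0.        ,  0.        ,  0.        ,  1.        ]])}
rack 0.96 [257.0, 228.0] 2351
rack 0.87 [292.0, 185.
[... 761 characters left out ...]
 732
blue1 0.59 [341.9, 280.4] 38
blue1 0.57 [227.5, 242.1] 25
blue1 0.51 [167.9, 281.7] 40
blue1 0.44 [180.2, 263.3] 40
blue1 0.44 [333.7, 272.8] 48
blue1 0.42 [158.8, 284.3] 34
blue1 0.41 [351.8, 289.8] 56
blue1 0.4 [175.9, 270.0] 49
wrist {'fx': 281.20691263095034, 'fy': 281.20691263095034, 'cx': 254.94287515728118, 'cy': 187.89934808999888, 'hand_eye': array([[ 9.99999763e-01,  7.69724013e-05,  6.84574391e-04,
        -2.51613735e-04],
       [ 2.72928375e-04, -9.56688091e-01, -2.91114791e-01,
        -8.14683045e-02],
       [ 6.32516363e-04,  2.91114909e-01, -9.56687885e-01,
        -1.65574115e-01],
       [ 0.00000000e+00,  0.00000000e+00,  0.00000000e+00,
         1.00000000e+00]])}
```

View pics/scene0.png

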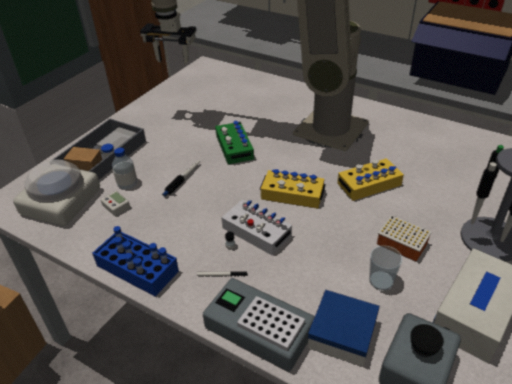

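View pics/top0.png

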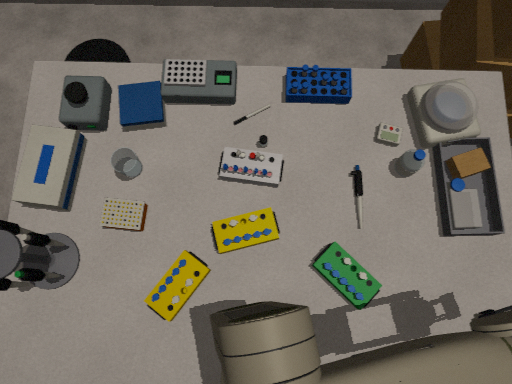

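```bash
python3 - <<'E'
import cv2
im=cv2.imread("pics/top0.png")[130:340,90:400]
cv2.imwrite("pics/top0z.png",cv2.resize(im,None,fx=2.5,fy=2.5,interpolation=cv2.INTER_CUBIC))
im=cv2.imread("pics/scene0.png")[110:300,180:460]
cv2.imwrite("pics/scene0z.png",cv2.resize(im,None,fx=2.8,fy=2.8,interpolation=cv2.INTER_CUBIC))
E
```

```text
(no output)
```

View pics/top0z.png

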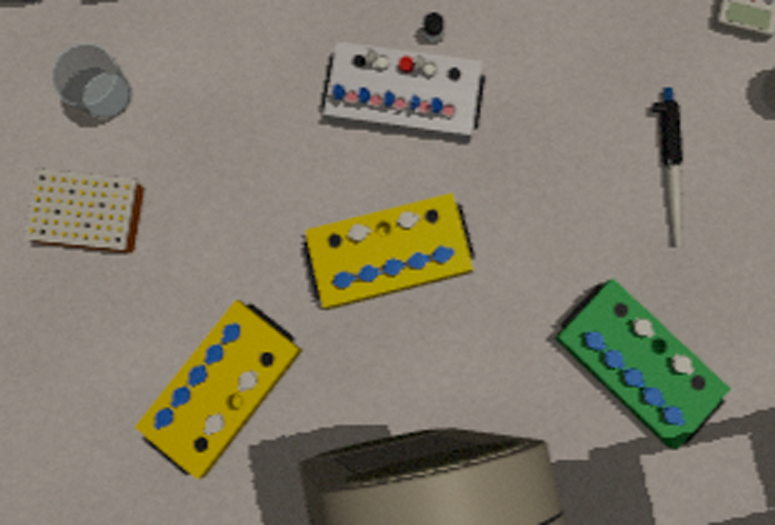

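View pics/scene0z.png

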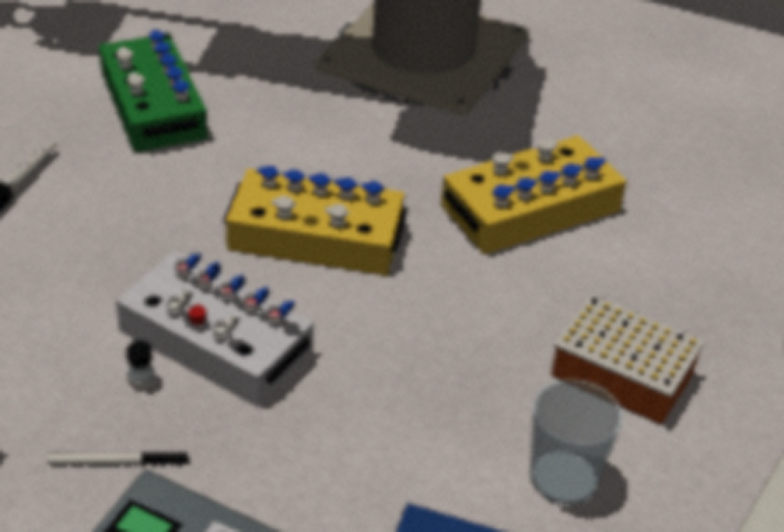

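The aluminium rack is at top-image (251,166), with its row facing the robot and +y to the image left. I'll fit its pose from the top-face outline in both fixed cameras.

```bash
cat > h.py <<'E'
import numpy as np, cv2
from scipy.spatial.transform import Rotation as R
from bench import robot, eyes
def proj(P,K,T):
    P=np.atleast_2d(P); c=(P-T[:3,3])@T[:3,:3]
    return np.c_[K["fx"]*c[:,0]/-c[:,2]+K["cx"], K["fy"]*-c[:,1]/-c[:,2]+K["cy"]]
def camT(name,st=None):
    K=eyes.calibration(name)
    if name!="wrist": return K,K["cam_to_world"]
    st=st or robot.state(); T=np.eye(4); T[:3,:3]=R.from_rotvec(st["tool_rot"]).as_matrix(); T[:3,3]=st["ee_pos"]
    return K,T@K["hand_eye"]
def unproj(px,K,T,z):
    px=np.atleast_2d(px); d=np.c_[(px[:,0]-K["cx"])/K["fx"],-(px[:,1]-K["cy"])/K["fy"],-np.ones(len(px))]@T[:3,:3].T
    return T[:3,3]+d*((z-T[2,3])/d[:,2])[:,None]
def rackpts(x,y,a,P):
    P=np.atleast_2d(P).astype(float); c,s=np.cos(a),np.sin(a)
    return np.c_[x+c*P[:,0]-s*P[:,1], y+s*P[:,0]+c*P[:,1], P[:,2]]
TOP=np.array([[-.048,.092,.045],[.048,.092,.045],[.048,-.092,.045],[-.048,-.092,.045]])
RIMS=np.array([[-.024,y,.062] for y in (.06,.03,0,-.03,-.06)])
E
python3 - <<'E'
from h import *
K,T=camT("top")
z=np.array([[337,42],[483,60],[472,135],[325,118]])/2.5+[90,130]
W=unproj(z,K,T,.045); print(W.round(3)); 
c=W.mean(0); v=(W[0]+W[3]-W[1]-W[2])/2; print(c, np.linalg.norm(v), np.arctan2(-v[0],v[1]))
a=np.arctan2(-v[0],v[1])
for n in ("top","scene"):
    im=cv2.imread(f"pics/{n}0.png"); K,T=camT(n); s=4
    p=proj(rackpts(c[0],c[1],a,TOP),K,T); q=proj(rackpts(c[0],c[1],a,RIMS),K,T)
    o=(np.mean(p,0)-[80,60]).astype(int)
    im=cv2.resize(im[o[1]:o[1]+120,o[0]:o[0]+160],None,fx=s,fy=s,interpolation=cv2.INTER_CUBIC)
    cv2.polylines(im,[((p-o+.5)*s).astype(int)],True,(0,255,0),1)
    for u in (q-o+.5)*s: cv2.circle(im,tuple(u.astype(int)),2,(0,255,255),-1)
    cv2.imwrite(f"pics/{n}0fit.png",im)
st=robot.state(); print(R.from_rotvec(st["tool_rot"]).as_matrix().round(3))
E
```

```text
[[ 0.661  0.122  0.045]
 [ 0.642 -0.061  0.045]
 [ 0.546 -0.049  0.045]
 [ 0.563  0.133  0.045]]
[0.60296226 0.03626344 0.045     ] 0.1832609653246344 -0.0975379289173255
[[ 0.312 -0.95  -0.   ]
 [-0.95  -0.312  0.   ]
 [-0.    -0.    -1.   ]]
```

View pics/top0fit.png

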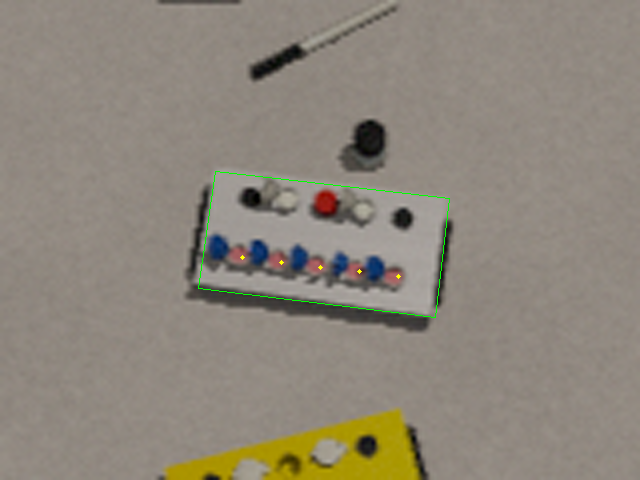

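View pics/scene0fit.png

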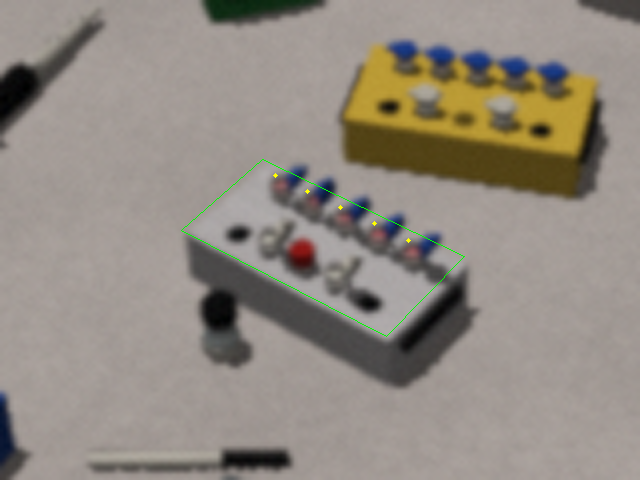

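Request:
{"api": "drive_tool", "payload": {"moves": [[[-2.53,-2.76,0.08],[0,0,0]],[[-2.53,-2.76,0.08],[0,0,0]],[[-2.53,-2.76,0.08],[0,0,0]],[[-2.53,-2.76,0.08],[0,0,0]],[[-2.53,-2.76,0.08],[0,0,0]],[[-2.53,-2.76,0.08],[0,0,0]],[[-2.53,-2.76,0.08],[0,0,0]],[[-2.53,-2.76,0.08],[0,0,0]],[[-2.53,-2.76,0.08],[0,0,0]],[[-2.53,-2.76,0.08],[0,0,0]],[[-2.53,-2.76,0.08],[0,0,0]]], "hand": 1, "newtons": 20}}

```text
time: 1.37
ee_pos: [0.3895, -0.2091, 0.2101]
tool_rot: [-2.545, 1.842, -0.002]
wrist_force: [0.7, 0.2, 0.6]
width: 0.0242
```

Request:
{"api": "drive_tool", "payload": {"moves": [[[-2.53,-2.76,0.08],[0,0,0]],[[-2.53,-2.76,0.08],[0,0,0]],[[-2.53,-2.76,0.08],[0,0,0]],[[-2.53,-2.76,0.08],[0,0,0]],[[-2.53,-2.76,0.08],[0,0,0]],[[-2.53,-2.76,0.08],[0,0,0]],[[-2.53,-2.76,0.08],[0,0,0]],[[-2.53,-2.76,0.08],[0,0,0]],[[-2.53,-2.76,0.08],[0,0,0]],[[-2.53,-2.76,0.08],[0,0,0]],[[-2.53,-2.76,0.08],[0,0,0]]]}}

```text
time: 2.28
ee_pos: [0.591, 0.1505, 0.201]
tool_rot: [-2.545, 1.842, -0.0]
wrist_force: [1.2, -0.3, -0.1]
width: 0.0005
```

Request:
{"api": "drive_tool", "payload": {"moves": [[[0,0,0],[0,0,-6]],[[0,0,0],[0,0,-6]],[[0,0,0],[0,0,-6]],[[0,0,0],[0,0,-6]],[[0,0,0],[0,0,-6]],[[0,0,0],[0,0,-6]],[[0,0,0],[0,0,-6]],[[0,0,0],[0,0,-6]],[[0,0,0],[0,0,-6]],[[0,0,0],[0,0,-6]],[[0,0,0],[0,0,-6]],[[0,0,0],[0,0,0]]]}}

```text
time: 3.28
ee_pos: [0.5903, 0.1485, 0.201]
tool_rot: [3.138, -0.151, -0.0]
wrist_force: [0.2, 0.2, 0.0]
width: 0.0004
```

```bash
python3 - <<'E'
from h import *
st=robot.state(); print(st["ee_pos"],st["tool_rot"])
im=eyes.read_camera("wrist"); K,T=camT("wrist",st)
np.savez("w1.npz",T=T,im=im)
im=im[:,:,::-1].copy(); 
for q in ["rack"]:
    for r in eyes.trace(q,"wrist")[:5]: print(q,r["p"],r["pixel"],r["region"].sum())
s=1.5
im=cv2.resize(im,None,fx=s,fy=s,interpolation=cv2.INTER_CUBIC); cv2.imwrite("pics/w1.png",im)
a=-.0975;c=(.603,.0363)
p=proj(rackpts(*c,a,TOP),K,T);q=proj(rackpts(*c,a,RIMS),K,T)
cv2.polylines(im,[((p+.5)*s).astype(int)],True,(0,255,0),1)
for u in (q+.5)*s: cv2.circle(im,tuple(u.astype(int)),2,(0,255,255),-1)
cv2.imwrite("pics/w1fit.png",im)
E
```

```text
[0.59034244 0.14852666 0.20103279] [ 3.13795929e+00 -1.50899936e-01 -1.12322618e-04]
rack 0.91 [112.3, 233.0] 9069
rack 0.69 [286.2, 204.0] 4482
rack 0.55 [18.8, 141.2] 3547
```

View pics/w1fit.png

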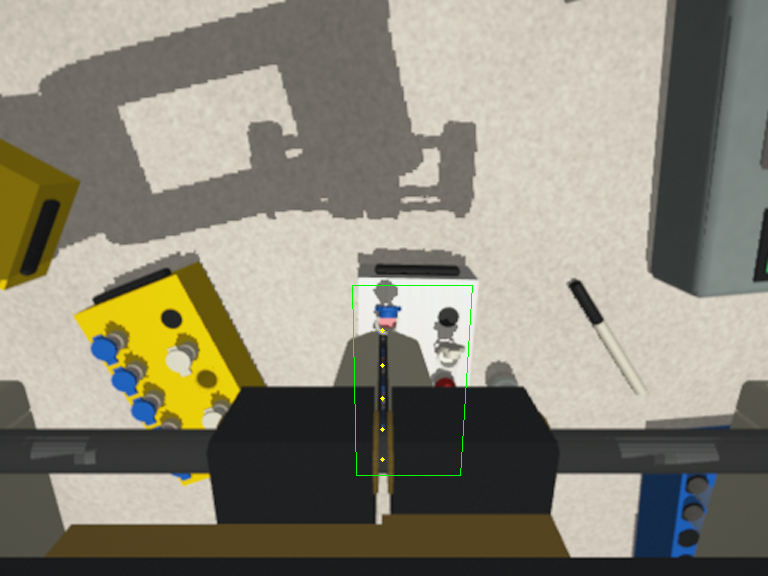

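Request:
{"api": "drive_tool", "payload": {"moves": [[[0,3,0],[0,0,0]],[[0,3,0],[0,0,0]],[[0,3,0],[0,0,0]],[[0,3,0],[0,0,0]],[[0,0,0],[0,0,0]],[[0,0,0],[0,0,0]]]}}

```text
time: 3.88
ee_pos: [0.5783, 0.0278, 0.2012]
tool_rot: [-3.137, 0.168, -0.0]
wrist_force: [0.6, -0.1, 0.4]
width: 0.0004
```

```bash
python3 - <<'E'
from h import *
st=robot.state(); print(st["ee_pos"],st["tool_rot"])
im=eyes.read_camera("wrist"); K,T=camT("wrist",st)
np.savez("w2.npz",T=T,im=im)
im=im[:,:,::-1].copy(); 
s=1.5
a=-.0975;c=(.603,.0363)
p=proj(rackpts(*c,a,TOP),K,T);q=proj(rackpts(*c,a,RIMS),K,T)
s=4;o=np.array([190,60])
im=cv2.resize(im[60:205,190:380],None,fx=s,fy=s,interpolation=cv2.INTER_CUBIC); cv2.imwrite("pics/w2.png",im)
cv2.polylines(im,[((p-o+.5)*s).astype(int)],True,(0,255,0),1)
for u in (q-o+.5)*s: cv2.circle(im,tuple(u.astype(int)),2,(0,255,255),-1)
cv2.imwrite("pics/w2fit.png",im)
E
```

```text
[0.57825597 0.0277722  0.20117493] [-3.13701576e+00  1.67672591e-01 -3.42813703e-04]
```

View pics/w2fit.png

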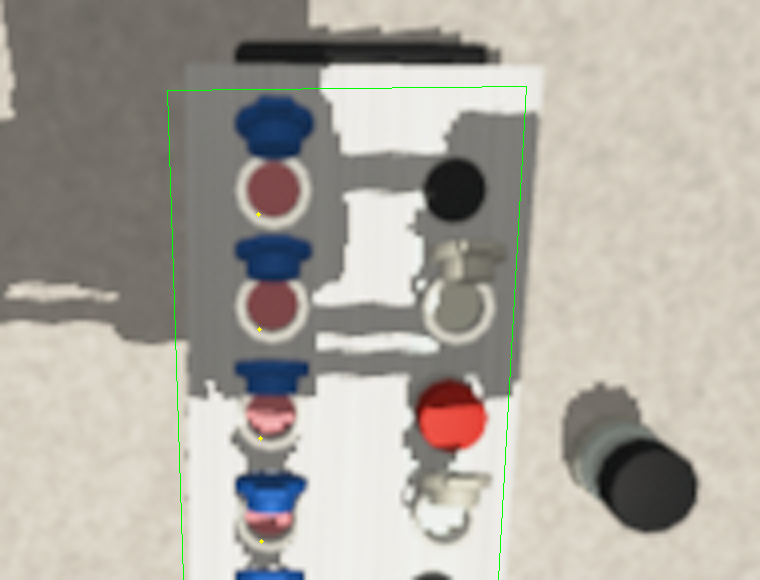

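```bash
cat > fit.py <<'E'
from h import *
from scipy.optimize import least_squares
K=eyes.calibration("wrist"); d=np.load("w2.npz"); T=d["T"]
obs=np.array([[188,66],[545,67],[273,190],[272,305],[459,307]])/4+[190,60]-.5
P=np.array([TOP[0],TOP[1],RIMS[0],RIMS[1],[.026,.03,.062]])
def f(v): return (proj(rackpts(v[0],v[1],v[2],P),K,T)-obs).ravel()
r=least_squares(f,[.603,.036,-.0975]); print(r.x,r.fun.reshape(-1,2).round(1))
v=r.x; print(rackpts(*v,RIMS).round(4))
im=d["im"][:,:,::-1];s=4;o=np.array([190,60])
im=cv2.resize(im[60:205,190:380],None,fx=s,fy=s,interpolation=cv2.INTER_CUBIC)
cv2.polylines(im,[((proj(rackpts(*v,TOP),K,T)-o+.5)*s).astype(int)],True,(0,255,0),1)
for u in (proj(rackpts(*v,RIMS),K,T)-o+.5)*s: cv2.circle(im,tuple(u.astype(int)),3,(0,255,255),-1)
cv2.imwrite("pics/w2fit2.png",im)
st=robot.state(); M=R.from_rotvec(st["tool_rot"]).as_matrix()
print("tool yaw",np.arctan2(M[1,0],M[0,0]))
E
python3 fit.py
```

```text
[ 0.60659964  0.04171337 -0.11643891] [[-0.7 -0.7]
 [ 0.  -0. ]
 [ 0.4  0. ]
 [ 0.3  0.4]
 [ 0.1  0.3]]
[[ 0.5897  0.1041  0.062 ]
 [ 0.5862  0.0743  0.062 ]
 [ 0.5828  0.0445  0.062 ]
 [ 0.5793  0.0147  0.062 ]
 [ 0.5758 -0.0151  0.062 ]]
tool yaw -0.10487963453643874
```

View pics/w2fit2.png

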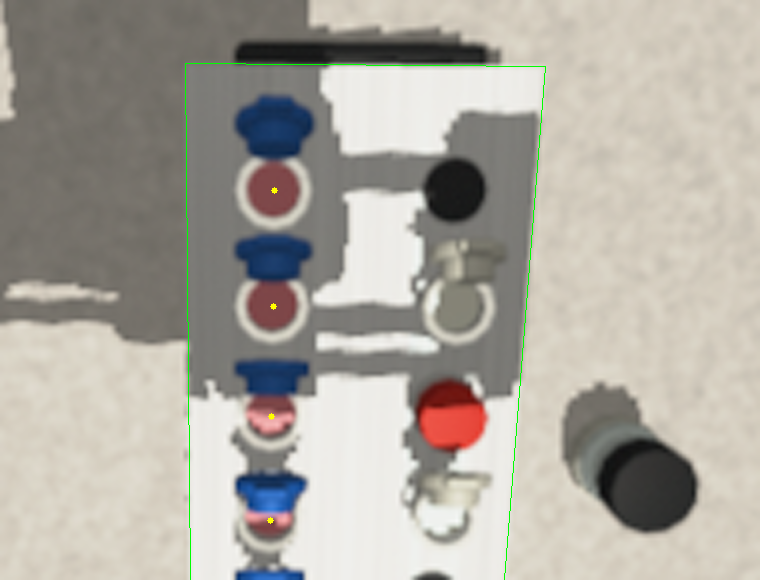

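Request:
{"api": "drive_tool", "payload": {"moves": [[[0,0,0],[0,0,0.66]],[[0.25,-2.7,0],[0,0,0]],[[0,-2.5,0],[0,0,0]],[[0,-2.5,0],[0,0,0]],[[0,-2.5,0],[0,0,0]],[[0,-2.5,0],[0,0,0]],[[0,0,2.5],[0,0,0]],[[0,0,2.5],[0,0,0]],[[0,0,2.5],[0,0,0]],[[0,0,2.5],[0,0,0]],[[0,0,0],[0,0,0]],[[0,0,0],[0,0,0]]]}}

```text
time: 4.93
ee_pos: [0.5933, 0.156, 0.0995]
tool_rot: [3.136, -0.176, -0.006]
wrist_force: [-0.4, -0.5, 1.0]
width: 0.0004
```

```bash
cat > where.py <<'E'
from h import *
def where(st):
    M=R.from_rotvec(st["tool_rot"]).as_matrix()
    x,y,a=0.6066,0.0417,-0.1164
    dx,dy=st["ee_pos"][:2]-[x,y]
    return [round(1000*t,1) for t in (np.cos(a)*dx+np.sin(a)*dy,-np.sin(a)*dx+np.cos(a)*dy,st["ee_pos"][2])],np.arctan2(M[1,0],M[0,0]).round(4),st["wrist_force"].round(1)
E
cat > look.py <<'E'
import sys
from where import *
n=sys.argv[1]; st=robot.state(); print(where(st), M:=R.from_rotvec(st["tool_rot"]).as_matrix()[:,2].round(4))
ims=[]
for c,b in (("wrist",(60,258,190,380)),("scene",(150,260,200,330))):
    if c in sys.argv[2:]:
        im=eyes.read_camera(c)[b[0]:b[1],b[2]:b[3],::-1]
        s=580/im.shape[0] if c=="wrist" else 5
        cv2.imwrite(f"pics/{n}_{c}.png",cv2.resize(im,None,fx=s,fy=s,interpolation=cv2.INTER_CUBIC))
E
python3 look.py a1 wrist scene
```

```text
([np.float64(-26.5), np.float64(112.0), np.float64(99.5)], np.float64(-0.1121), array([-0.4, -0.5,  1. ])) [-4.e-03 -5.e-04 -1.e+00]
```

View pics/a1_scene.png

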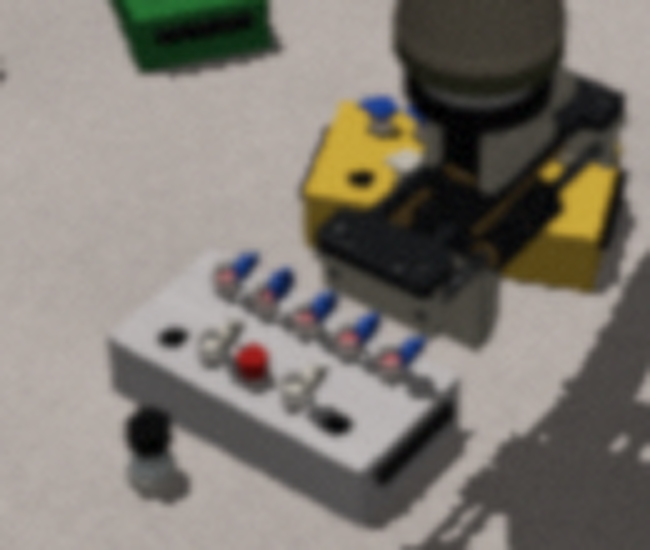

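View pics/a1_wrist.png

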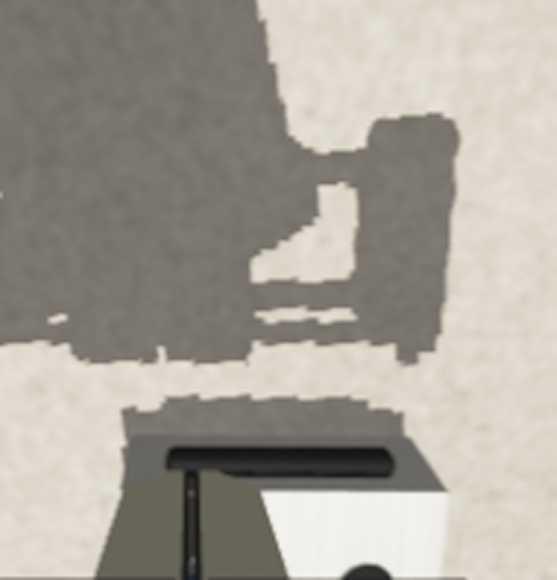

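```bash
python3 - <<'E'
from where import *
st=robot.state(); print(where(st))
im=eyes.read_camera("scene")[:,:,::-1].copy(); K,T=camT("scene")
M=R.from_rotvec(st["tool_rot"]).as_matrix()
b=(130,250,230,370);s=5.5
z=cv2.resize(im[b[0]:b[1],b[2]:b[3]],None,fx=s,fy=s,interpolation=cv2.INTER_CUBIC)
def dr(P,col):
    W=st["ee_pos"]+np.array(P)@M.T
    p=((proj(W,K,T)-[b[2],b[0]]+.5)*s).astype(int)
    cv2.polylines(z,[p],True,col,1)
for zz,c in ((0,(0,0,255)),(-.04,(0,255,0)),(-.084,(255,255,0))):
    dr([[.0175,.0075,zz],[.0175,-.0075,zz],[-.0175,-.0075,zz],[-.0175,.0075,zz]],c)
dr([[.094,.0375,-.084],[.094,-.0375,-.084],[-.094,-.0375,-.084],[-.094,.0375,-.084]],(255,0,255))
cv2.imwrite("pics/a2.png",z)
E
```

```text
([np.float64(-23.8), np.float64(112.2), np.float64(102.9)], np.float64(-0.1123), array([0.4, 0.4, 0.7]))
```

View pics/a2.png

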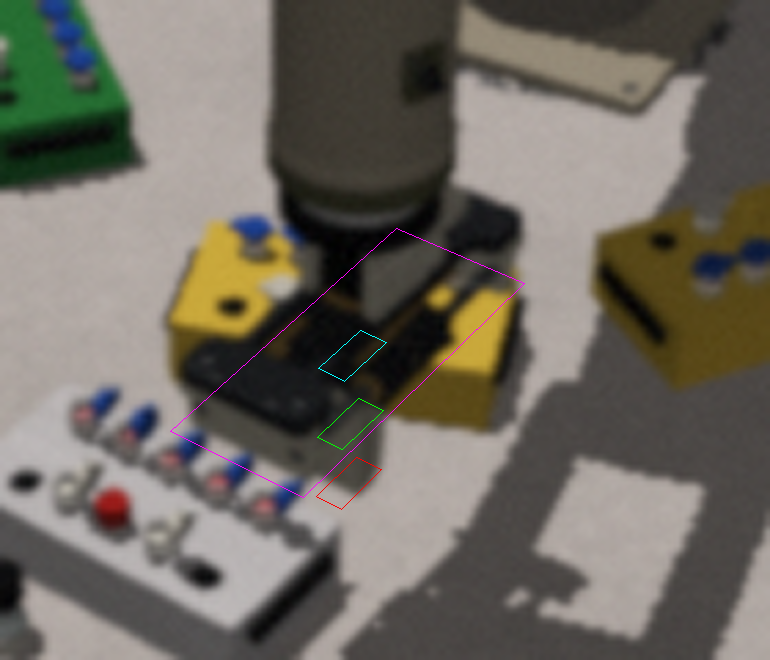

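Request:
{"api": "drive_tool", "payload": {"moves": [[[0,0,0.8],[0,0,0]],[[0,0,0.8],[0,0,0]],[[0,0,0.8],[0,0,0]],[[0,1.0,0],[0,0,0]],[[0,1.0,0],[0,0,0]],[[0,0.5,0],[0,0,0]],[[0,0.5,0],[0,0,0]],[[0,0.4,0],[0,0,0]],[[0,0.4,0],[0,0,0]],[[0,0,0],[0,0,0]]]}}

```text
time: 5.92
ee_pos: [0.5909, 0.1164, 0.0773]
tool_rot: [3.136, -0.178, 0.001]
wrist_force: [-1.1, 0.7, 0.4]
width: -0.0
```

```bash
python3 look.py b1 wrist scene
```

```text
([np.float64(-24.2), np.float64(72.4), np.float64(77.3)], np.float64(-0.1132), array([-1.1,  0.7,  0.4])) [ 5.e-04 -2.e-04 -1.e+00]
```

View pics/b1_scene.png

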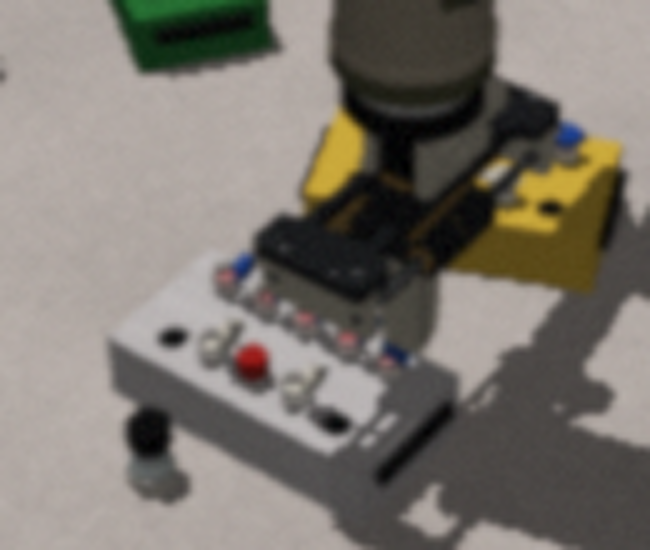

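View pics/b1_wrist.png

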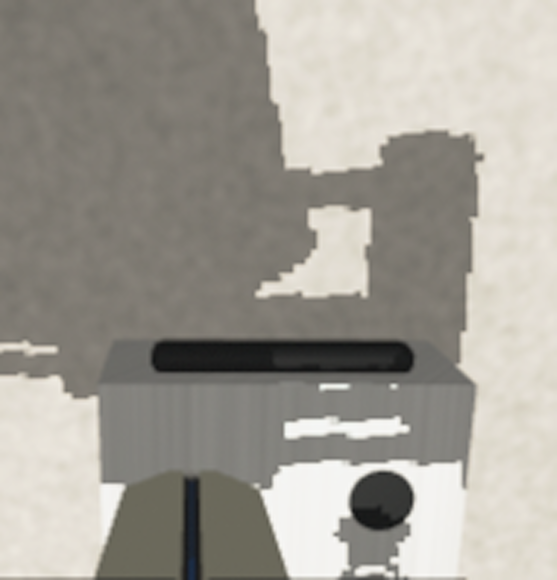

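Request:
{"api": "drive_tool", "payload": {"moves": [[[0,0.27,0.1],[0,0,0]],[[0,0.27,0.23],[0,0,0]],[[0,0.22,0.21],[0,0,0]],[[0,0.18,0.28],[0,0,0]],[[0,0.15,0.2],[0,0,0]],[[0,0.15,0.1],[0,0,0]],[[0,0,0.1],[0,0,0]],[[0,0,0],[0,0,0]],[[0,0,0],[0,0,0]]]}}

```text
time: 6.77
ee_pos: [0.5897, 0.1056, 0.0662]
tool_rot: [-3.136, 0.176, -0.001]
wrist_force: [-4.5, 4.1, 11.4]
width: 0.0006
```

```bash
python3 look.py b2 scene
```

```text
([np.float64(-24.2), np.float64(61.5), np.float64(66.2)], np.float64(-0.1124), array([-4.5,  4.1, 11.4])) [ 9.0e-04  1.1e-03 -1.0e+00]
```

View pics/b2_scene.png

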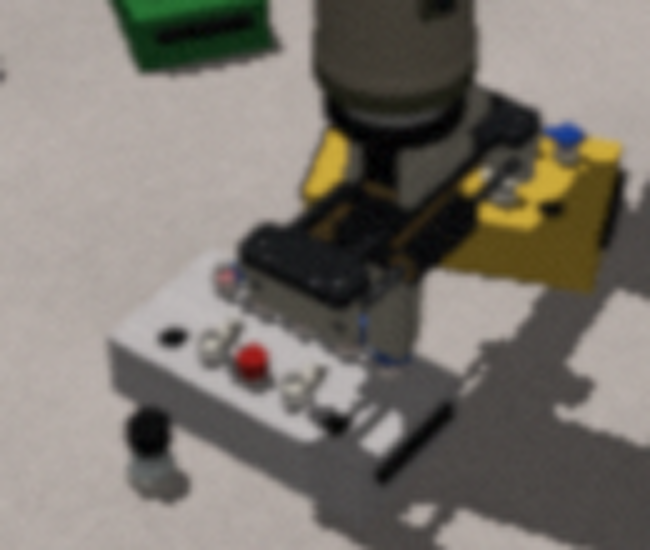

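Request:
{"api": "drive_tool", "payload": {"moves": [[[0,0,-0.4],[0,0,0]],[[0,0,-0.5],[0,0,0]],[[0,0,-0.4],[0,0,0]],[[0,0.5,0],[0,0,0]],[[0,0.4,0],[0,0,0]],[[0,0.4,0],[0,0,0]],[[0,0.4,0],[0,0,0]],[[0,0.33,0.17],[0,0,0]],[[0,0.27,0.23],[0,0,0]],[[0,0.22,0.21],[0,0,0]],[[0,0,0],[0,0,0]]]}}

```text
time: 7.73
ee_pos: [0.5862, 0.0791, 0.071]
tool_rot: [3.136, -0.178, -0.001]
wrist_force: [-0.1, -0.7, -0.3]
width: 0.0005
```

```bash
python3 look.py c1 wrist scene
```

```text
([np.float64(-24.6), np.float64(34.8), np.float64(71.0)], np.float64(-0.1131), array([-0.1, -0.7, -0.3])) [-7.e-04 -5.e-04 -1.e+00]
```

View pics/c1_wrist.png

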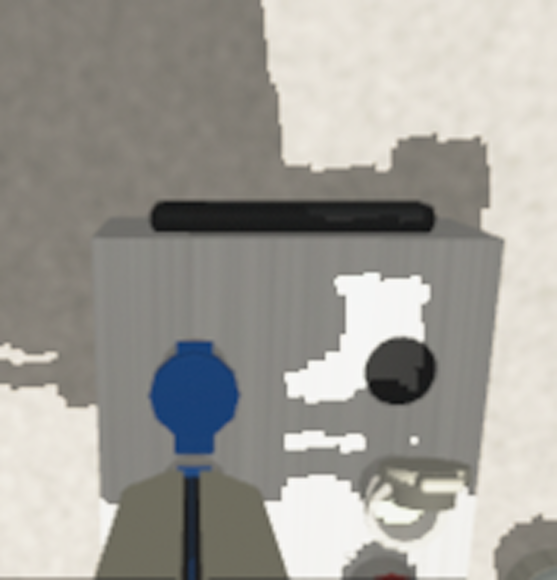

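View pics/c1_scene.png

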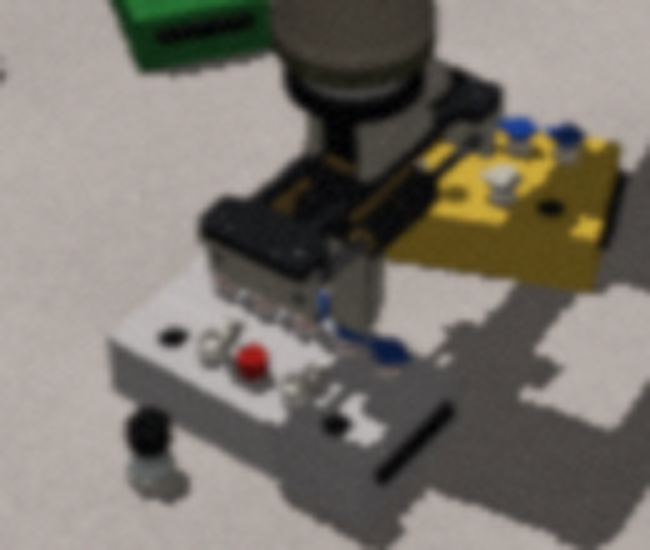

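Request:
{"api": "drive_tool", "payload": {"moves": [[[0,0.18,0.28],[0,0,0]],[[0,0.15,0.2],[0,0,0]],[[0,0.15,0.1],[0,0,0]],[[0,0,0.11],[0,0,0]],[[0,0,0],[0,0,0]],[[0,0,0],[0,0,0]]]}}

```text
time: 8.33
ee_pos: [0.5862, 0.076, 0.0662]
tool_rot: [-3.135, 0.176, -0.001]
wrist_force: [-5.3, 3.9, 11.9]
width: 0.0004
```

Request:
{"api": "drive_tool", "payload": {"moves": [[[0,0,-0.4],[0,0,0]],[[0,0,-0.5],[0,0,0]],[[0,0,-0.4],[0,0,0]],[[0,0.5,0],[0,0,0]],[[0,0.4,0],[0,0,0]],[[0,0.4,0],[0,0,0]],[[0,0.4,0],[0,0,0]],[[0,0.33,0.17],[0,0,0]],[[0,0.27,0.23],[0,0,0]],[[0,0.22,0.21],[0,0,0]],[[0,0,0],[0,0,0]]]}}

```text
time: 9.25
ee_pos: [0.5828, 0.0494, 0.071]
tool_rot: [3.136, -0.178, -0.001]
wrist_force: [0.3, -0.2, 1.0]
width: 0.0004
```

```bash
python3 look.py d1 wrist scene
```

```text
([np.float64(-24.5), np.float64(4.9), np.float64(71.0)], np.float64(-0.1131), array([ 0.3, -0.2,  1. ])) [-7.e-04 -4.e-04 -1.e+00]
```

View pics/d1_wrist.png

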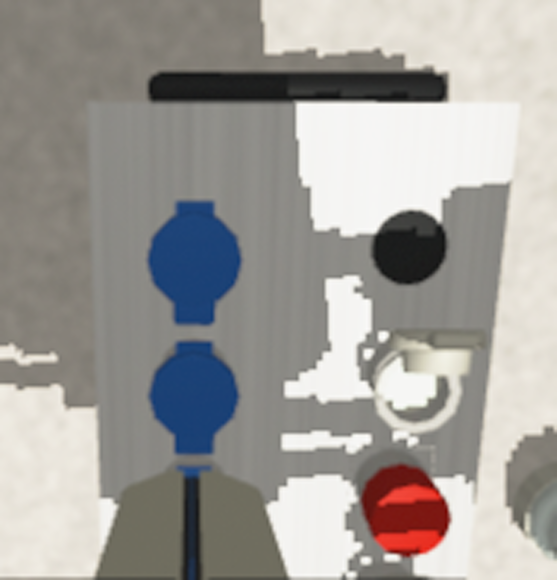

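Lids 1 and 2 lie flat and lid 3 is folding. The white lid and red cap are untouched. Continuing the same way.

Request:
{"api": "drive_tool", "payload": {"moves": [[[0,0.18,0.28],[0,0,0]],[[0,0.15,0.2],[0,0,0]],[[0,0.15,0.1],[0,0,0]],[[0,0,0.11],[0,0,0]],[[0,0,0],[0,0,0]],[[0,0,0],[0,0,0]]]}}

```text
time: 9.85
ee_pos: [0.5829, 0.0462, 0.0662]
tool_rot: [-3.135, 0.176, -0.001]
wrist_force: [-5.4, 4.6, 12.2]
width: 0.0003
```

Request:
{"api": "drive_tool", "payload": {"moves": [[[0,0,-0.4],[0,0,0]],[[0,0,-0.5],[0,0,0]],[[0,0,-0.4],[0,0,0]],[[0,0.5,0],[0,0,0]],[[0,0.4,0],[0,0,0]],[[0,0.4,0],[0,0,0]],[[0,0.4,0],[0,0,0]],[[0,0.33,0.17],[0,0,0]],[[0,0.27,0.23],[0,0,0]],[[0,0.22,0.21],[0,0,0]],[[0,0,0],[0,0,0]]]}}

```text
time: 10.77
ee_pos: [0.5798, 0.0197, 0.0714]
tool_rot: [3.136, -0.178, -0.0]
wrist_force: [0.3, 0.2, 1.6]
width: 0.0003
```

Request:
{"api": "drive_tool", "payload": {"moves": [[[0,0.18,0.28],[0,0,0]],[[0,0.15,0.2],[0,0,0]],[[0,0.15,0.1],[0,0,0]],[[0,0,0.11],[0,0,0]],[[0,0,0],[0,0,0]],[[0,0,0],[0,0,0]]]}}

```text
time: 11.27
ee_pos: [0.5795, 0.0164, 0.0662]
tool_rot: [-3.135, 0.176, -0.001]
wrist_force: [-4.6, 4.8, 13.3]
width: 0.0007
```

```bash
python3 look.py e1 wrist scene
```

```text
([np.float64(-24.0), np.float64(-28.3), np.float64(66.2)], np.float64(-0.1122), array([-4.6,  4.8, 13.3])) [ 4.0e-04  1.2e-03 -1.0e+00]
```

View pics/e1_wrist.png

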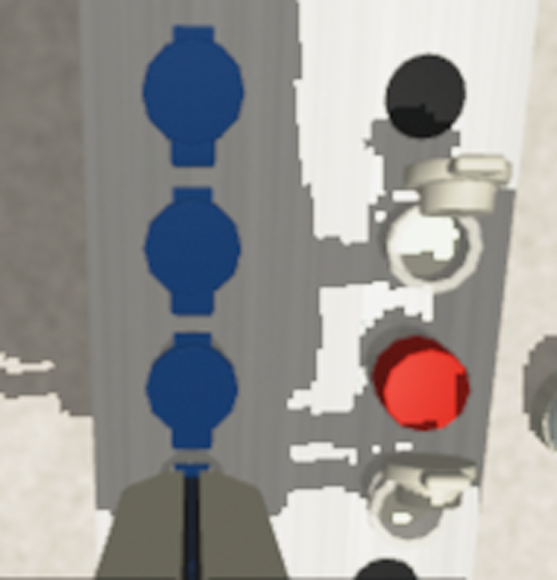

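Three lids are visibly flat and lid 4 is under the fingers. Now the fifth, then a straight rise.

Request:
{"api": "drive_tool", "payload": {"moves": [[[0,0,-0.4],[0,0,0]],[[0,0,-0.5],[0,0,0]],[[0,0,-0.4],[0,0,0]],[[0,0.5,0],[0,0,0]],[[0,0.4,0],[0,0,0]],[[0,0.4,0],[0,0,0]],[[0,0.4,0],[0,0,0]],[[0,0.33,0.17],[0,0,0]],[[0,0.27,0.23],[0,0,0]],[[0,0.22,0.21],[0,0,0]],[[0,0,0],[0,0,0]]]}}

```text
time: 12.28
ee_pos: [0.5761, -0.0103, 0.071]
tool_rot: [3.136, -0.178, -0.001]
wrist_force: [-0.2, 0.1, 0.7]
width: 0.0008
```

Request:
{"api": "drive_tool", "payload": {"moves": [[[0,0.18,0.28],[0,0,0]],[[0,0.15,0.2],[0,0,0]],[[0,0.15,0.1],[0,0,0]],[[0,0,0.11],[0,0,0]],[[0,0,0],[0,0,0]],[[0,0,0],[0,0,0]]]}}

```text
time: 12.78
ee_pos: [0.5761, -0.0134, 0.0662]
tool_rot: [-3.135, 0.176, -0.0]
wrist_force: [-6.5, 5.2, 13.5]
width: 0.0008
```

Request:
{"api": "drive_tool", "payload": {"moves": [[[0,0,-0.4],[0,0,0]],[[0,0,-1],[0,0,0]],[[0,0,-2.5],[0,0,0]],[[0,0,-2.5],[0,0,0]],[[0,0,-2.5],[0,0,0]],[[0,0,-2.5],[0,0,0]],[[0,2.5,-1],[0,0,0]],[[0,2.5,0],[0,0,0]],[[0,2.5,0],[0,0,0]],[[0,0,0],[0,0,0]],[[0,0,0],[0,0,0]]]}}

```text
time: 13.7
ee_pos: [0.5672, -0.09, 0.1891]
tool_rot: [3.136, -0.181, -0.0]
wrist_force: [0.8, -0.2, -0.6]
width: 0.0004
```

```bash
sed -i 's/(60,258,190,380)/(0,258,150,420)/' look.py; python3 look.py f1 wrist scene
```

```text
([np.float64(-23.8), np.float64(-135.4), np.float64(189.1)], np.float64(-0.115), array([ 0.8, -0.2, -0.6])) [-0.e+00 -1.e-04 -1.e+00]
```

View pics/f1_wrist.png

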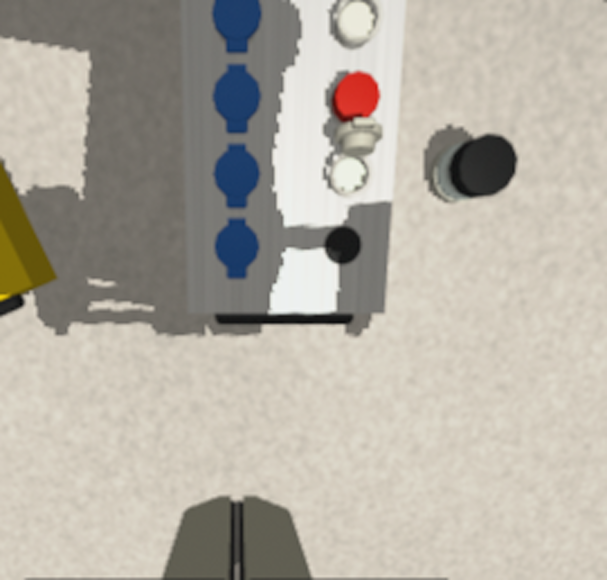

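View pics/f1_scene.png

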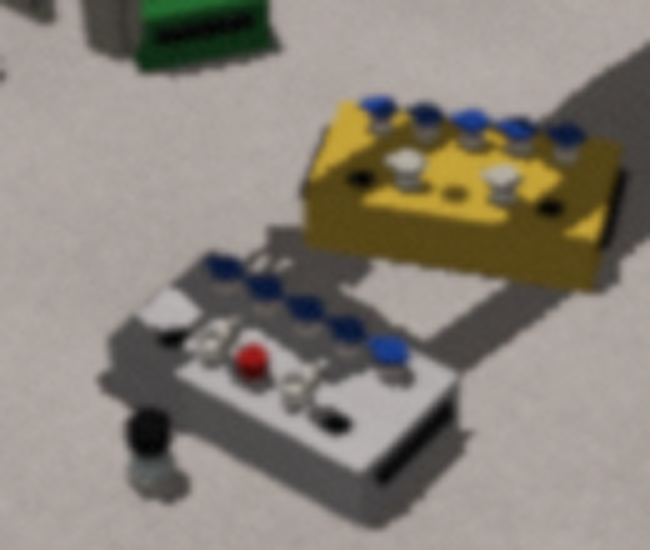

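```bash
python3 - <<'E'
from h import *
a=cv2.imread("pics/scene0.png",0).astype(np.float32); b=cv2.cvtColor(eyes.read_camera("scene"),cv2.COLOR_RGB2GRAY).astype(np.float32)
for n,s in (("rack front+vial",np.s_[205:255,218:275]),("pen",np.s_[262:285,190:255])):
    print(n,cv2.phaseCorrelate(a[s].copy(),b[s].copy()),abs(a[s]-b[s]).mean())
print(robot.hand_in())
E
```

```text
rack front+vial ((-0.02428363281986634, 0.008548008244467553), 0.6119712963104248) 18.952982
pen ((-0.05243202239471856, -0.020200845629512187), 1.006991514246221) 8.273579
the job is handed in; nothing more can be done
None
```

All five blue lids are shut. With the fingers closed, I swept along the row from the hinge side, folding the lids over in order from first to fifth. I pressed each one until the fingertips met the lid top at 66.2 mm, the shut height, with 11–14 N downward. The job is handed in, with the arm clear of the rack at about 14 s on the robot's clock.

- **Lids and tubes:** The last pictures show all five blue lids flat, both white lids still standing open, and the red-capped tube in its well.
- **Rack:** Comparing the first and last scene pictures shows a shift of under 0.1 pixel around the rack and vial. The moving arm shadow weakens that match (0.61 out of 1). The pen's match was clean, also under 0.1 pixel.
- **Not measured:** I did not measure the hinge angles themselves, and I did not compare the beaker, bottle, tip box or pipette in the pictures. The arm's planned path kept clear of all four.
- **Disagreement:** My first rack position from the overhead camera was about 5 mm off the wrist-camera fit. I used the wrist-camera fit, which the lid contacts then bore out.
- **Side force:** While pressing, the wrist also read about 6–8 N sideways; the rack did not visibly move.

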